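Fetch the board carrier out of the deep wash tank with the hook rod

TASK

Take the hook rod from its stand, reach down into the drained wash tank with it, hook the board carrier by the wire handle on its crossbar, lift it out and stand it upright in the drip tray, then hang the rod back in the fork of its stand. The crossbar is clamped at a different height each time, so feel for it with the hook before you slide the hook under the handle. Work gently: do not press or jam the rod or the carrier, set the carrier down softly, keep the gripper itself off the carrier, tank and tray, and leave the other things on the bench alone.

Things in the scene. Friction and masses are not known exactly. Their poses are not given: they have to be found in the camera images.
- tank: Narrow clear-plastic wash tank, drained, open on top, fixed to the bench. Origin: centre of its underside; z up, x across its narrow width, y along its length. Outside 66 (x) by 122 (y) mm, inside 56 by 112 mm, a 6 mm rim band outside at the top, 140 mm tall; base plate 96 by 152 by 6 mm; inner floor at z = 6 mm; a drain stub sticks out 30 mm low on the -y end.
- tank_ledge (a point): Point midway between the tank's two inner hanger ledges, on the tank's axis, at ledge height (z = 50 mm in the tank's frame); axes as the tank's. Each ledge is a bracket 9 mm deep on an end wall and carries one ear of the carrier between two cheeks 12 mm apart and 7 mm high.
- carrier: Steel board carrier (0.16 to 0.3 kg) with two small bare boards, hanging by its ears on the tank's ledges, axes along the tank's, origin 16 mm above the tank's. Origin: centre of its flat underside. Ends 36 mm wide (x) at y = +-38 mm, with posts 14 mm wide up to z = 80 mm; ears reach y = +-53 mm at z = 34 to 38 mm. A crossbar with the handle is clamped between the posts.
- carrier_mid (a point): Point on the carrier's axis at its z = 36 mm: the crossbar's top face when it is clamped lowest. The crossbar (26 mm in x, 72 mm in y, 6 mm thick, level, tight) may be clamped up to 34 mm higher; where is not measured: look or feel. On it, fixed, stands the handle: 4 mm wire in the plane x = 0, 60 mm wide, peaked at y = 0, wire underside there 20.5 mm above the bar's top, 15.5 mm at y = +-14 mm.
- rod: Hook rod, 90 g, hanging upright in the stand. Origin: on the shank's axis at the underside of its collar; z up, x towards the side of the hook's tip. Above: collar 28 mm across, 4 mm thick, then a square wooden handle 16 by 16 mm from z = 4 to 60 mm, sides square to x and y. Below: 5 mm round steel shank to the hook (see rod_hook).
- rod_hook (a point): Lowest point of the centre line of the rod's U-shaped hook, on the shank's axis at z = -88 mm of the rod (the underside is 2.5 mm lower); axes as the rod's. The hook opens upward: its tip's centre line is 14 mm from the shank's, at +x, the tip's top 12.5 mm above this point, the clear gap between shank and tip 9 mm, 5 mm round wire.
- stand: Steel tool stand fixed to the bench. Origin: on the bench below the rod's seat; z up. Foot 100 by 100 by 12 mm from x = -20 to 80 mm, post at x = 50 mm, fork on top, open to -x: two tines along x, 8 mm wide, 12 mm gap from x = -27 to 38 mm, top face at z = 102 mm, stop lips 5 mm high on their ends at x = -27 to -23 mm.
- stand_seat (a point): Point midway between the tines at the height of their top face, where the rod's origin is when it hangs in place, its collar on the tines; axes as the stand's. The hook passes up through the gap only while its plane is along the stand's x; otherwise raise the rod over the lips and take it out to -x.
- tray: White drip tray fixed to the bench, 150 (x) by 180 (y) by 18 mm high outside, walls and floor 4 mm. Origin: centre of its underside.
- breadboard: White breadboard 55 by 165 by 10 mm with a small module plugged in (25 mm high in all), a bystander. Origin: centre of its underside.
- screwdriver: Screwdriver 170 mm long with an amber handle, lying on the bench, a bystander. Origin: about its middle, underside.
- relay_module: Small relay module 26 by 50 by 17 mm, a bystander. Origin: centre of its underside.
Things that resemble listed ones, but are neither listed nor needed, are in the scene too. Of the things like the tray, leave any that is orange; of the rest the smaller one is meant.

How it is judged:
By the outcome, as a careful person would: the job done as asked, in the order asked, and still so for the second after the job is handed in, with the robot touching nothing.
It also fails if it takes over 72 s, if anything falls off the work surface, if the arm or the gripper's body presses on something with over 40 N, if the wrist force passes 120 N, or if a joint passes its speed limit or range.

ROBOT

A 6-joint arm with a two-finger parallel gripper is mounted at the origin on the work surface. World frame = base frame: x ahead of the robot, y to its left, z up, the work surface at z = 0. Lengths are in m, angles in degrees, forces in N, time in s.
With the tool pointing down it reaches from about 0.35 to 0.875 m from the base axis. Payload 4.2 kg.
Tool frame: the origin (TCP) lies between the finger pads; the fingertips stand 19 mm ahead of it and the grasp point (between the pads) is the TCP; z points along the fingers, y is the line along which they close (so a half turn about z gives the same grasp; the last joint's range is limited). The gripper opens to 87 mm and grips with 3 to 60 N. Pads are 19 mm wide; open, the fingers measure 117 mm over their backs; the gripper's body (75 mm by 190 mm) begins 51 mm behind the grasp point.
Start: joints at [-54.798, 22.042, 0.453, 0, -68.411, -14.817], TCP at [0.218, -0.586, 0.242] pointing down, gripper open.
Joint ranges: [-179.83, 179.83], [-69.29, 118.12], [-61.27, 80.66], [-181.25, 117.63], [-171.15, -9.14], [-177.46, 177.46]. Speed limits (degrees/s): [159.86, 159.86, 180, 180, 180, 180].

INTERFACE

Orientations are given as a 3x3 rotation matrix whose columns are the frame's x, y, z axes.
In Python, from station import r gives the robot as it stands.
- The arm moves only by the tool drive_tool, never from a script. Its argument "steps" is one flat list of numbers, 7 for each row, row after row: the turn, a rotation vector about the tool's x, y, z in rad, then the shift along the tool's x, y, z in m, then the opening, from 0 (shut) to 1 (fully open). A call has 1 to 10 rows; each row shifts and turns the commanded pose from where the row before left it, along the tool's axes as they then stand; what a row does not reach is not made up. A row lasts 1/12 s, in which the tool goes at most 41.7 mm and 7.16 degrees, less where a joint would pass 70% of its speed; a pose out of reach is approached as far as the arm can. A call is refused whole if a number of a shift passes 0.0417 or a number of a turn 0.125, either way. A call with a gripper value outside its range is refused whole. The fingers move at their own pace and stop on an object; the grip force is fixed at half the most. Time passes only in rows, so rows that do not move let the fingers close. It gives the time, the measured TCP pose, the force, the opening and the grip force at its end, in the units of the state.
- r.sense(): the state, without advancing time (a new reading comes with each control period).
- r.capture(name): name is "side" or "top" or "wrist"; returns the picture (420x560x3 uint8, blue, green, red); there is no depth.
- r.camera_params(name): a dict with "camera_matrix" (3x3 intrinsics, pixels), "extrinsics" (4x4, takes a point from world to camera coordinates). Camera axes: x right, y down, z forward; pixel columns grow to the right and rows downward; lengths in m; the calibration is good to about 2 mm. A picture is of the moment at which its call begins: read the wrist's pose just before it. camera_params takes no time and is no camera call; for the wrist camera it gives the pose at the moment of the call.
- r.finish_job(): hands the job in; it is judged then, once.
The state is a dict: "time_s": time; "joints": joint angles; "joint_velocities": joint speeds; "effort": joint torques, N m; "tcp_pos": TCP position; "ee_rot": TCP orientation; "wrist_force": force on the tool from outside, world axes, zero at the start; "moment": the same for the moment, N m; "gripper_width": opening from 0.0 (shut) to 1.0 (fully open); "gripper_force": force on a finger pad.
Only numpy, scipy, OpenCV 4.12 (cv2) and the standard library are available. Lean on these libraries where they do the work, as an engineer would, in place of code of your own. Each camera call takes 0.05 s, during which the arm holds its last target. There are 200 camera calls.

## Working session

There is one attempt and no reset: what is moved stays moved. The work goes in short steps, Python scripts to look and compute and a tool call to move; the robot and the scene stay as the last step left them, time stands still between calls to the robot, and variables do not carry over. Pictures are saved under pics/ and viewed, at most 10 in all, crops included, and the job is handed in when it is done.

Besides the shell and the picture viewer there is one more tool, called after ">>>" as name(argument=value, ...), one argument or row to a line, values as JSON. drive_tool: Moves the arm, as the interface text tells. Its arguments: {"type":"object","properties":{"steps":{"type":"array"}},"required":["steps"]}

```bash
mkdir -p pics; ls
python3 - <<'E'
from station import r
import cv2,numpy as np
for n in("side","top"):
    cv2.imwrite(f"pics/{n}0.png",r.capture(n))
    p=r.camera_params(n);print(n,np.array(p["camera_matrix"]).round(1).tolist(),np.array(p["extrinsics"]).round(3).tolist())
s=r.sense();print(s["time_s"],s["tcp_pos"],s["ee_rot"])
E
```

```text
pics
side [[411.9, 0.0, 283.4], [0.0, 411.9, 210.8], [0.0, 0.0, 1.0]] [[-0.834, -0.552, 0.001, 0.464], [-0.294, 0.443, -0.847, 0.169], [0.467, -0.706, -0.532, 0.915], [0.0, 0.0, 0.0, 1.0]]
top [[401.7, 0.0, 279.6], [0.0, 401.7, 208.8], [0.0, 0.0, 1.0]] [[0.011, -1.0, -0.004, 0.141], [-0.998, -0.011, -0.068, 0.487], [0.068, 0.005, -0.998, 1.038], [0.0, 0.0, 0.0, 1.0]]
0.1 [ 0.21753356 -0.58540437  0.24056582] [[-9.37447848e-01 -3.48124849e-01 -7.88815291e-04]
 [-3.48125723e-01  9.37446163e-01  1.78139404e-03]
 [ 1.19324335e-04  1.94457090e-03 -9.99998102e-01]]
```

View pics/side0.png

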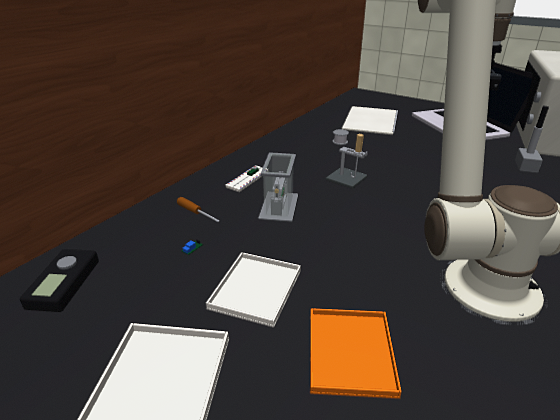

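View pics/top0.png

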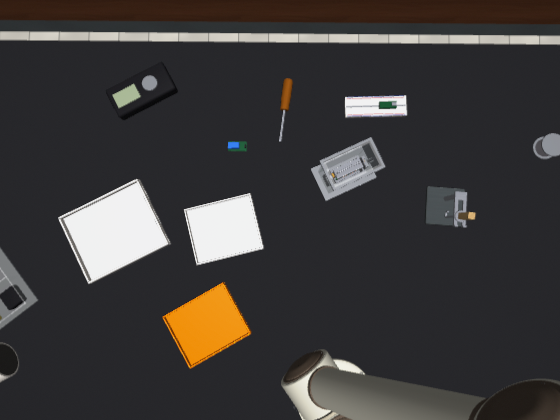

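The top view shows three tray-like things: white at (224,229), a larger white one at (115,231) and an orange one at (207,325). The smaller white one at (224,229) is meant. The tank is at (348,167), and the stand with the rod at (450,207). I'll confirm these in one enlarged crop.

Run:
```python
import cv2,numpy as np
s=cv2.imread("pics/side0.png");t=cv2.imread("pics/top0.png")
def c(im,x,y,w,h,W=400,H=300): return cv2.resize(im[y:y+h,x:x+w],(W,H),interpolation=cv2.INTER_CUBIC)
m=np.vstack([np.hstack([c(s,320,122,60,70),c(t,415,177,80,60)]),np.hstack([c(s,240,145,80,80),c(t,300,130,100,75)])])
cv2.imwrite("pics/crop0.png",m)
```

```text
(no output)
```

View pics/crop0.png

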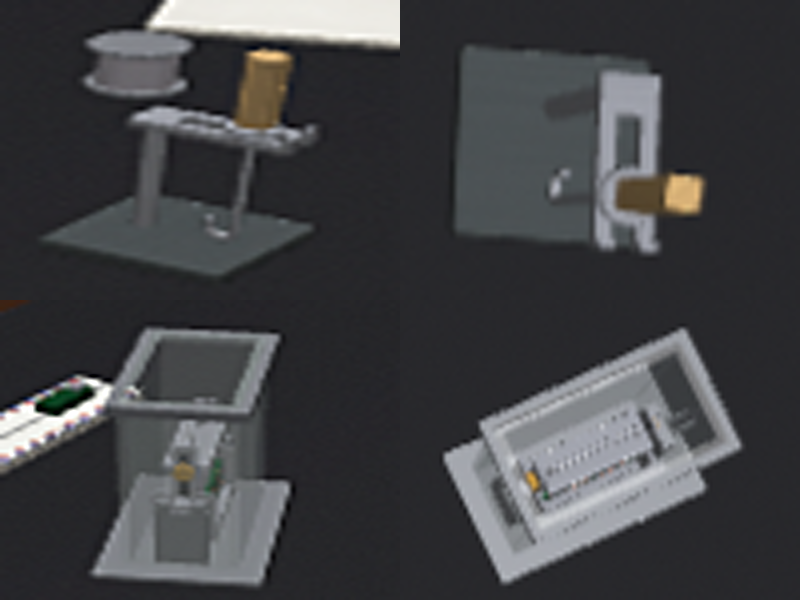

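```bash
cat > h.py <<'E'
from station import r
import cv2,numpy as np
from scipy.spatial.transform import Rotation as Ro
def ray(n,px,z,p=None):
    p=p or r.camera_params(n);K=np.array(p["camera_matrix"]);E=np.array(p["extrinsics"])
    d=E[:3,:3].T@np.linalg.solve(K,[px[0],px[1],1]);c=-E[:3,:3].T@E[:3,3]
    return c+d*(z-c[2])/d[2]
def proj(n,P,p=None):
    p=p or r.camera_params(n);K=np.array(p["camera_matrix"]);E=np.array(p["extrinsics"])
    q=K@(E[:3,:3]@np.asarray(P)+E[:3,3]);return q[:2]/q[2]
def tri(n1,a,n2,b):
    A=[]
    for n,px in((n1,a),(n2,b)):
        p=r.camera_params(n);M=np.array(p["camera_matrix"])@np.array(p["extrinsics"])[:3]
        A+=[px[0]*M[2]-M[0],px[1]*M[2]-M[1]]
    A=np.array(A);return np.linalg.lstsq(A[:,:3],-A[:,3],rcond=None)[0]
def togo(P,yaw=None):
    "shift in tool axes to world point P (turn first if yaw, world deg of tool x)"
    s=r.sense();R=np.array(s["ee_rot"]);print("t",round(s["time_s"],2),"F",np.round(s["wrist_force"],1),"tcp",np.round(s["tcp_pos"],4),"xyaw",round(np.degrees(np.arctan2(R[1,0],R[0,0])),2),"z",R[:,2].round(3))
    T=R
    if yaw is not None:
        a=np.radians(yaw);T=np.array([[np.cos(a),np.sin(a),0],[np.sin(a),-np.cos(a),0],[0,0,-1]])
        print("rotvec",Ro.from_matrix(R.T@T).as_rotvec().round(4))
    d=np.asarray(P)-s["tcp_pos"];print("shift now-axes",(R.T@d).round(4),"after turn",(T.T@d).round(4))
E
python3 - <<'E'
from h import *
rim=[ray("top",c,.14)for c in((371.2,137),(385.5,166.2),(334.5,187.5),(320.5,160.5))]
print("tank",np.mean(rim,0),[x.round(3)[:2].tolist() for x in rim],"yaw long",np.degrees(np.arctan2(*(rim[0]-rim[3])[1::-1])),np.degrees(np.arctan2(*(rim[1]-rim[2])[1::-1])))
t=cv2.imread("pics/top0.png");m=(t.min(2)>150).astype(np.uint8);m[:,:170]=0;m[:190]=0;m[:,280:]=0
c=max(cv2.findContours(m,0,1)[0],key=cv2.contourArea);b=cv2.boxPoints(cv2.minAreaRect(c))
q=[ray("top",x,.018)for x in b];print("tray",np.mean(q,0),[x.round(3)[:2].tolist() for x in q])
print("handle top",ray("top",(471.8,215.6),.162), "side",ray("side",(320+(265)*60/400,122+57*70/300),.162))
f=[ray("top",x,.012)for x in((427.4,186.4),(426,224))];print("foot",f)
f=[ray("top",x,.102)for x in((415+205/5,177+72/5),(415+258/5,177+72/5),(415+195/5,177+245/5),(415+258/5,177+250/5))];print("fork",f)
E
```

```text
tank [ 0.58714459 -0.02465861  0.14      ] [[0.649, -0.068], [0.58, -0.101], [0.529, 0.018], [0.592, 0.051]] yaw long -64.37574933703395 -66.68000360046231
tray [0.43232621 0.2936039  0.018     ] [[0.483, 0.401], [0.528, 0.225], [0.382, 0.187], [0.337, 0.361]]
handle top [ 0.46526938 -0.28856695  0.162     ] side [ 0.46358392 -0.27626256  0.162     ]
foot [array([ 0.54975104, -0.24408111,  0.012     ]), array([ 0.4502967 , -0.23901366,  0.012     ])]
fork [array([ 0.52678646, -0.28013153,  0.102     ]), array([ 0.52705312, -0.30569445,  0.102     ]), array([ 0.44315877, -0.27376117,  0.102     ]), array([ 0.44108377, -0.3039215 ,  0.102     ])]
```

Run:
```python
from h import *
togo((.467,-.289,.245),177)
togo((.467,-.289,.245),-93)
print(ray("side",(355.6,175.2),.0),ray("side",(351,171.7),.012),ray("top",(447,214),.014),proj("top",(.4677,-.29,.012)),proj("side",(.4677,-.29,.012)))
print(np.array(r.camera_params("wrist")["extrinsics"]).round(3))
```

```text
t 0.1 F [ 0.1 -0.1 -0. ] tcp [ 0.2175 -0.5854  0.2406] xyaw -159.63 z [-0.001  0.002 -1.   ]
rotvec [ 0.0019 -0.0005  0.4079]
shift now-axes [-0.337   0.191  -0.0041] after turn [-0.2336  0.3091 -0.0044]
t 0.1 F [ 0.1 -0.1 -0. ] tcp [ 0.2175 -0.5854  0.2406] xyaw -159.63 z [-0.001  0.002 -1.   ]
rotvec [ 1.8000e-03  1.0000e-03 -1.1629e+00]
shift now-axes [-0.337   0.191  -0.0041] after turn [-0.3091 -0.2336 -0.0044]
[ 0.48415993 -0.32657572  0.        ] [ 0.49866481 -0.31930613  0.012     ] [ 0.47708335 -0.29372547  0.014     ] [445.32943243 217.58955045] [355.76294217 177.50130124]
[[-0.347  0.938  0.003  0.624]
 [ 0.903  0.334  0.271 -0.033]
 [ 0.254  0.097 -0.962  0.391]
 [ 0.     0.     0.     1.   ]]
```

>>> drive_tool(
  steps=[0,0,0,-0.0337,0.0191,0,1,0,0,0,-0.0337,0.0191,0,1,0,0,0,-0.0337,0.0191,0,1,0,0,0,-0.0337,0.0191,0,1,0,0,0,-0.0337,0.0191,0,1,0,0,0,-0.0337,0.0191,0,1,0,0,0,-0.0337,0.0191,0,1,0,0,0,-0.0337,0.0191,0,1,0,0,0,-0.0337,0.0191,0,1,0,0,0,-0.0337,0.0191,0,1],
)

```text
time_s: 0.93
tcp_pos: [0.4678, -0.2876, 0.2413]
ee_rot: [[-0.937, -0.348, -0.001], [-0.348, 0.937, 0.0], [0.0, 0.001, -1.0]]
wrist_force: [0.5, -0.4, 0.1]
gripper_width: 0.996
gripper_force: 0.0
```

>>> drive_tool(
  steps=[0,0,0.102,0,0,0,1,0,0,0.102,0,0,0,1,0,0,0.102,0,0,0,1,0,0,0.102,0,0,0,1,0,0,0,0,0,0,1],
)

```text
time_s: 1.35
tcp_pos: [0.4669, -0.289, 0.241]
ee_rot: [[-0.999, 0.054, -0.001], [0.054, 0.999, 0.001], [0.001, 0.0, -1.0]]
wrist_force: [0.5, -0.0, 0.2]
gripper_width: 1.0
gripper_force: 0.0
```

Run:
```python
from h import *
togo((.467,-.289,.245),177)
p=r.camera_params("wrist");E=np.array(p["extrinsics"]);print(p["camera_matrix"],E.round(3).tolist())
cv2.imwrite("pics/w1.png",r.capture("wrist"))
for n,P in(("handletop",(.467,-.289,.162)),("seat",(.4677,-.29,.102)),("hook",(.4677,-.29,.014))):print(n,proj("wrist",P))
```

```text
t 1.35 F [ 0.5 -0.   0.2] tcp [ 0.4669 -0.289   0.241 ] xyaw 176.93 z [-0.001  0.001 -1.   ]
rotvec [ 0.0005 -0.0011 -0.0012]
shift now-axes [-0.0001  0.     -0.004 ] after turn [-0.0001  0.     -0.004 ]
[[372.61416607   0.         279.87577663]
 [  0.         372.61416607 205.72962655]
 [  0.           0.           1.        ]] [[0.054, 0.999, 0.001, 0.263], [0.961, -0.053, 0.27, -0.496], [0.27, -0.014, -0.963, 0.26], [0.0, 0.0, 0.0, 1.0]]
handletop [280.77888926 225.32186962]
seat [279.30863077 201.68560871]
hook [279.36272804 179.08217561]
```

View pics/w1.png

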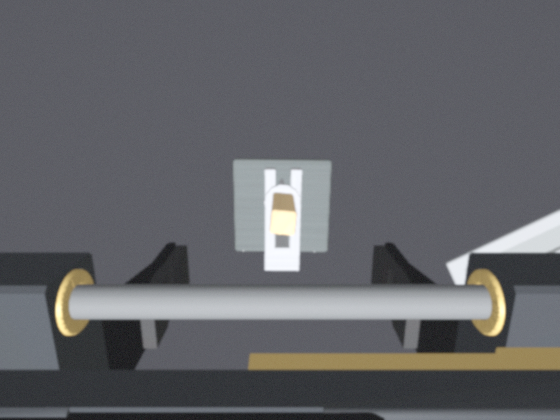

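Run:
```python
from h import *
im=cv2.imread("pics/w1.png").astype(int);sub=im[170:245,255:315]
hsv=cv2.cvtColor(sub.astype(np.uint8),cv2.COLOR_BGR2HSV)
top=((hsv[...,1]>60)&(hsv[...,2]>180)).astype(np.uint8);wood=((hsv[...,1]>60)&(hsv[...,2]>70)).astype(np.uint8)
for n,m in(("top",top),("wood",wood)):
    c=max(cv2.findContours(m,0,1)[0],key=cv2.contourArea);rc=cv2.minAreaRect(c);print(n,m.sum(),np.add(rc[0],(255,170)),rc[1],rc[2])
    if n=="top":print(ray("wrist",np.add(rc[0],(255,170)),.162))
foot=((abs(im-np.array([0,0,0])).max(2)>85)&(im.max(2)-im.min(2)<25)).astype(np.uint8);foot[245:]=0;foot[256:]=0;foot[:,340:]=0;foot[:, :225]=0
c=max(cv2.findContours(foot,0,1)[0],key=cv2.contourArea);rc=cv2.minAreaRect(c);print("foot",cv2.boundingRect(c),rc)
fork=((im.min(2)>180)).astype(np.uint8);fork[:, :255]=0;fork[:,310:]=0;fork[:160]=0;fork[275:]=0
c=max(cv2.findContours(fork,0,1)[0],key=cv2.contourArea);rc=cv2.minAreaRect(c);x,y,w,h=cv2.boundingRect(c);print("fork",x,y,w,h,rc,ray("wrist",(x+w/2,y),.107),ray("wrist",(x+w/2,y+h),.102))
```

```text
top 49 [282.9823513  209.72941208] (20.171178817749023, 2.224198818206787) 4.39870548248291
[ 0.4568575  -0.28711771  0.162     ]
wood 318 [283.57586288 202.58965683] (20.180051803588867, 16.526050567626953) 4.763641834259033
foot (225, 0, 115, 245) ((281.9999694824219, 121.99998474121094), (243.99996948242188, 113.99998474121094), 90.0)
fork 263 169 40 102 ((281.6775817871094, 219.4611053466797), (38.365760803222656, 101.9559097290039), 1.6846843957901) [ 0.44105607 -0.28584687  0.107     ] [ 0.52722339 -0.28999533  0.102     ]
```

Wrist view: the handle top is near (284,222) and the fork lies upright in the picture, its open end at the top (towards world -x). I'll descend and grip.

>>> drive_tool(
  steps=[0,0,0.03,0,0.002,0.03,1,0,0,0,0,0,0.03,1,0,0,0,0,0,0.025,1,0,0,0,0,0,0.012,1,0,0,0,0,0,0,0.15,0,0,0,0,0,0,0.15,0,0,0,0,0,0,0.0,0,0,0,0,0,0,0,0,0,0,0,0,0,0,0,0,0,0,0,0,0],
)

```text
time_s: 2.23
tcp_pos: [0.4676, -0.2875, 0.1456]
ee_rot: [[-0.997, 0.082, 0.002], [0.082, 0.997, -0.001], [-0.002, -0.0, -1.0]]
wrist_force: [-0.0, -0.3, -0.6]
gripper_width: 0.636
gripper_force: 0.0
```

>>> drive_tool(
  steps=[0,0,0,0,0,0,0,0,0,0,0,0,0,0,0,0,0,0,0,0,0,0,0,0,0,0,0,0,0,0,0,0,0,0,0,0,0,0,0,0,0,0,0,0,0,0,0,0,0,0,0,0,0,0,0,0],
)

```text
time_s: 2.9
tcp_pos: [0.4672, -0.2874, 0.1445]
ee_rot: [[-0.997, 0.082, -0.0], [0.082, 0.997, -0.0], [0.0, -0.0, -1.0]]
wrist_force: [0.8, -0.6, -0.3]
gripper_width: 0.185
gripper_force: 30.0
```

Run:
```python
from h import *
togo((.468,-.287,.245),177);s=r.sense();print(s["gripper_width"],s["gripper_force"],s["moment"])
im=np.hstack([cv2.resize(r.capture("side")[120:195,310:390],(400,375),interpolation=2),cv2.resize(r.capture("wrist")[140:290,200:360],(400,375),interpolation=2)])
cv2.imwrite("pics/g1.png",im)
```

```text
t 2.9 F [ 0.8 -0.6 -0.3] tcp [ 0.4672 -0.2874  0.1445] xyaw 175.29 z [-0. -0. -1.]
rotvec [-0.     -0.0001 -0.0298]
shift now-axes [-0.0008  0.0005 -0.1005] after turn [-0.0008  0.0005 -0.1005]
0.18533691639707803 29.987037287851308 [-0.03260274 -0.04103889  0.00394207]
```

View pics/g1.png

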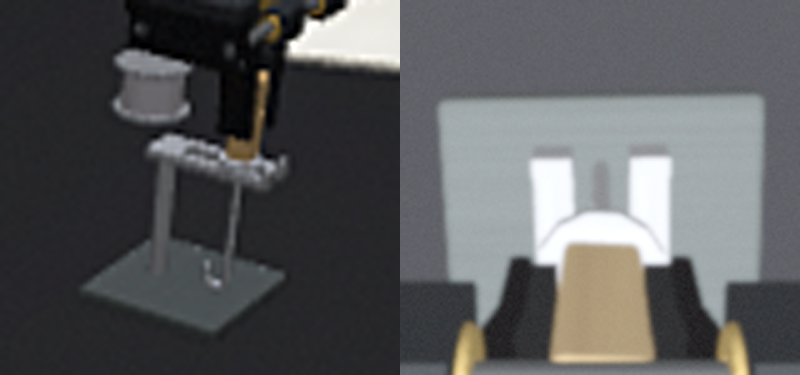

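>>> drive_tool(
  steps=[0,0,0,0,0,-0.008,0,0,0,0,0,0,-0.015,0,0,0,0,0,0,-0.018,0,0,0,0,0,0,-0.018,0,0,0,0,0,0,-0.018,0,0,0,0,0,0,-0.018,0,0,0,0,0,0,-0.02,0,0,0,0,0,0,-0.02,0,0,0,0,0,0,-0.02,0,0,0,0,0,0,-0.01,0],
)

```text
time_s: 3.83
tcp_pos: [0.4678, -0.2878, 0.3128]
ee_rot: [[-0.997, 0.082, 0.004], [0.082, 0.997, -0.002], [-0.004, -0.002, -1.0]]
wrist_force: [0.8, 0.2, -1.2]
gripper_width: 0.187
gripper_force: 30.0
```

Run:
```python
from h import *
togo((.54,-.08,.31),114.5)
print(r.sense()["joints"])
a=r.capture("side");b=r.capture("top");cv2.imwrite("pics/s2.png",a);cv2.imwrite("pics/t2.png",b)
s=r.sense();p=s["tcp_pos"]
print([proj("side",p-np.array([0,0,d])).round(1).tolist() for d in(.02,.04,.1305)])
cv2.imwrite("pics/c2.png",cv2.resize(a[60:200,280:420],(700,700)[:2] if 0 else (560,560),interpolation=2))
```

```text
t 3.83 F [ 0.8  0.2 -1.2] tcp [ 0.4678 -0.2878  0.3128] xyaw 175.31 z [ 0.004 -0.002 -1.   ]
rotvec [8.0000e-04 4.7000e-03 1.0613e+00]
shift now-axes [-0.055   0.213   0.0027] after turn [0.1591 0.1519 0.0028]
[-1.46599398e+01  1.20215943e+01 -3.51348617e+00  5.10514884e-02
 -7.42075435e+01 -8.00474283e+01]
[[364.5, 91.0], [363.8, 97.9], [360.7, 127.8]]
```

View pics/c2.png

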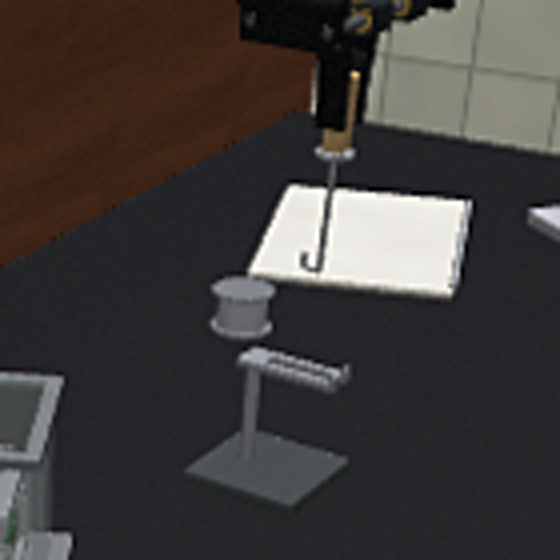

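Rod is free of the fork; the hook is at about (357,127) in the side picture, tip towards +x, on the TCP axis. Moving above the tank.

>>> drive_tool(
  steps=[0,0,0,-0.0093,0.0262,0,0,0,0,0,-0.0093,0.0262,0,0,0,0,0,-0.0093,0.0262,0,0,0,0,0,-0.0093,0.0262,0,0,0,0,0,-0.0093,0.0262,0,0,0,0,0,-0.0093,0.0262,0,0,0,0,0,-0.0093,0.0262,0,0,0,0,0,-0.0093,0.0262,0,0,0,0,0,-0.0093,0.0262,0,0,0,0,0,-0.0093,0.0262,0,0],
)

```text
time_s: 4.77
tcp_pos: [0.581, -0.0325, 0.3077]
ee_rot: [[-0.997, 0.082, -0.003], [0.082, 0.997, 0.0], [0.003, -0.0, -1.0]]
wrist_force: [0.1, 1.2, -0.6]
gripper_width: 0.179
gripper_force: 30.0
```

>>> drive_tool(
  steps=[0,0,-0.122,0,0,0,0,0,0,-0.122,0,0,0,0,0,0,-0.122,0,0,0,0,0,0,-0.122,0,0,0,0,0,0,-0.122,0,0,0,0,0,0,-0.122,0,0,0,0,0,0,-0.122,0,0,0,0,0,0,-0.122,0,0,0,0,0,0,-0.122,0,0,0,0,0,0,0,0,0,0,0],
)

```text
time_s: 5.6
tcp_pos: [0.5807, -0.0339, 0.3077]
ee_rot: [[-0.525, -0.851, -0.003], [-0.851, 0.525, -0.0], [0.002, 0.003, -1.0]]
wrist_force: [-0.6, -0.0, -0.4]
gripper_width: 0.182
gripper_force: 30.0
```

Run:
```python
from h import *
togo((.582,-.035,.3),-65.5)
print(r.sense()["joints"].round(1))
cv2.imwrite("pics/w3.png",r.capture("wrist"))
np.save("p3.npy",r.camera_params("wrist"),allow_pickle=True)
```

```text
t 5.6 F [-0.6 -0.  -0.4] tcp [ 0.5807 -0.0339  0.3077] xyaw -121.69 z [-0.003 -0.    -1.   ]
rotvec [ 3.400e-03 -2.000e-04 -9.807e-01]
shift now-axes [ 0.0003 -0.0017  0.0077] after turn [ 0.0016 -0.0007  0.0077]
[ 12.6  15.7   0.7  -0.  -75.2 -44.3]
```

View pics/w3.png

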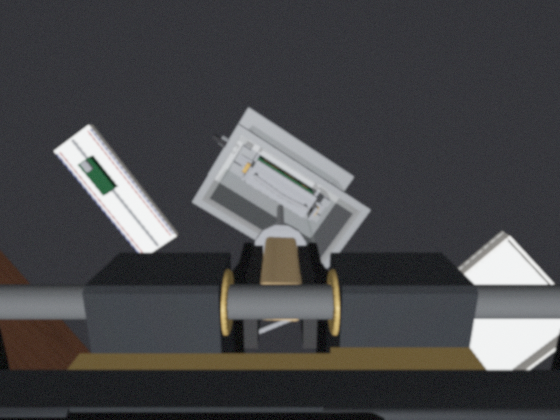

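Wrist view: tank rim corners at about (193,200), (240,127), (370,210); bar with wire handle around (283,190), rod in front at (283,240). I'll enlarge the same picture to read the corners.

Run:
```python
import cv2
im=cv2.imread("pics/w3.png")[105:255,185:385];im=cv2.resize(im,(800,600),interpolation=cv2.INTER_CUBIC)
cv2.imwrite("pics/w3c.png",cv2.convertScaleAbs(im,alpha=1.3))
```

```text
(no output)
```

View pics/w3c.png

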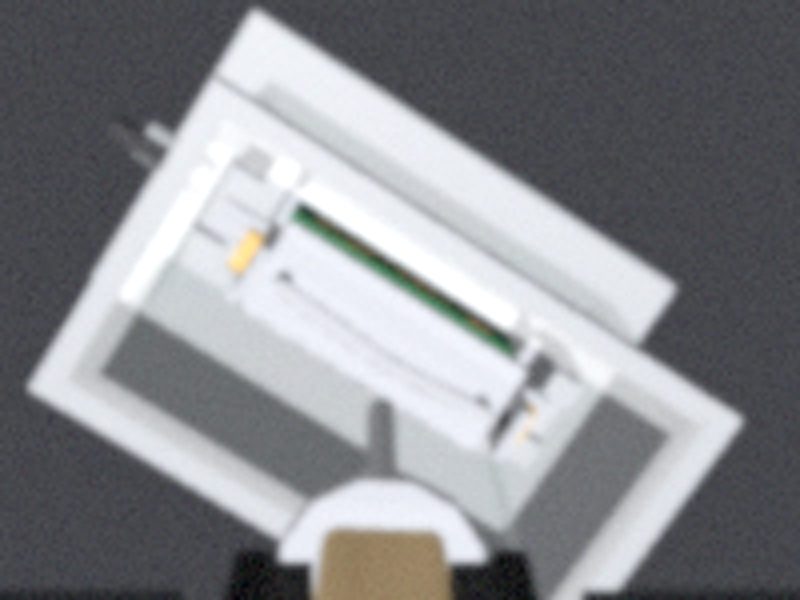

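Run:
```python
from h import *
p=np.load("p3.npy",allow_pickle=True).item()
f=lambda x,y:(x/4+185-.4,y/4+105-.4)
L,T,Rr=[ray("w",f(*q),.14,p)for q in((28,388),(220,78),(743,420))]
C=(L+Rr)/2;ly=Rr-T;yaw=np.degrees(np.arctan2(ly[1],ly[0]));print("C",C,"long",np.linalg.norm(ly),yaw,"short",np.linalg.norm(T-L),np.degrees(np.arctan2(*(T-L)[1::-1])))
u=ly/np.linalg.norm(ly)
n=np.array([-u[1],u[0],0])
for z in(.05,.06,.07,.08,.09,.1):
    a,b=ray("w",f(284,275),z,p),ray("w",f(485,400),z,p);m=(a+b)/2-C
    print(z,"sep",np.linalg.norm(a-b).round(4),"along",(m@u).round(4),"across",(m@n).round(4))
# hook
print("shank bottom",ray("w",f(380,404),.177,p))
```

```text
C [ 0.58521517 -0.02211176  0.14      ] long 0.1334219813216701 114.86958431491992 short 0.07859693317043448 -155.51027409855746
0.05 sep 0.0659 along 0.0038 across -0.0052
0.06 sep 0.0643 along 0.0025 across -0.0032
0.07 sep 0.0626 along 0.0011 across -0.0013
0.08 sep 0.061 along -0.0002 across 0.0006
0.09 sep 0.0593 along -0.0016 across 0.0025
0.1 sep 0.0577 along -0.0029 across 0.0044
shank bottom [ 0.58106975 -0.03179425  0.177     ]
```

Rim corners in the crop, (28,388), (220,78), (743,420), put the tank centre at (0.586,-0.023) with its x axis at 24.6°. The wire feet put the bar top near z≈0.078. I'll turn the hook parallel to the wire, go down beside it and feel.

>>> drive_tool(
  steps=[0,0,-0.123,0,0,0,0,0,0,-0.123,0,0,0,0,0,0,-0.123,0,0,0,0,0,0,-0.123,0,0,0,0,0,0,-0.123,0,0,0,0,0,0,-0.123,0,0,0,0,0,0,-0.123,0,0,0,0,0,0,-0.123,0,0,0,0,0,0,0,0,0,0,0,0,0,0,0,0,0,0,0],
)

```text
validation failed for argument at $.st...
```

Run:
```python
from h import *
togo((.5812,-.0329,.224),-65.2)
```

```text
t 5.65 F [ 0.2 -0.4 -0.9] tcp [ 0.5808 -0.0339  0.3079] xyaw -121.95 z [-0.003 -0.    -1.   ]
rotvec [ 3.100e-03 -2.000e-04 -9.905e-01]
shift now-axes [-0.0012 -0.0001  0.0839] after turn [-0.0007 -0.0008  0.0839]
```

>>> drive_tool(
  steps=[0,0,-0.124,0,0,0,0,0,0,-0.124,0,0,0,0,0,0,-0.124,0,0,0,0,0,0,-0.124,0,0,0,0,0,0,-0.124,0,0,0,0,0,0,-0.124,0,0,0,0,0,0,-0.124,0,0,0,0,0,0,-0.123,0,0,0,0,0,0,0,-0.0007,-0.0008,0,0,0,0,0,0,0,0,0],
)

```text
time_s: 6.48
tcp_pos: [0.5816, -0.0328, 0.3088]
ee_rot: [[0.418, -0.909, -0.001], [-0.909, -0.418, 0.0], [-0.001, 0.001, -1.0]]
wrist_force: [-0.4, -0.0, -0.4]
gripper_width: 0.181
gripper_force: 30.0
```

>>> drive_tool(
  steps=[0,0,0,0,0,0.01,0,0,0,0,0,0,0.015,0,0,0,0,0,0,0.015,0,0,0,0,0,0,0.015,0,0,0,0,0,0,0.012,0,0,0,0,0,0,0.007,0,0,0,0,0,0,0.004,0,0,0,0,0,0,0.002,0,0,0,0,0,0,0,0],
)

```text
time_s: 7.23
tcp_pos: [0.5819, -0.0329, 0.2294]
ee_rot: [[0.422, -0.907, -0.0], [-0.907, -0.422, -0.0], [0.0, 0.0, -1.0]]
wrist_force: [-0.0, -0.8, -0.0]
gripper_width: 0.179
gripper_force: 30.0
```

>>> drive_tool(
  steps=[0,0,0,0,0,0.002,0,0,0,0,0,0,0.002,0,0,0,0,0,0,0.0015,0,0,0,0,0,0,0.0015,0,0,0,0,0,0,0,0],
)

```text
time_s: 7.65
tcp_pos: [0.5817, -0.033, 0.2223]
ee_rot: [[0.422, -0.907, -0.0], [-0.907, -0.422, 0.0], [-0.0, 0.0, -1.0]]
wrist_force: [1.2, 0.0, -0.6]
gripper_width: 0.183
gripper_force: 30.0
```

>>> drive_tool(
  steps=[0,0,0,0,0,0.001,0,0,0,0,0,0,0.001,0,0,0,0,0,0,0,0],
)

```text
time_s: 7.9
tcp_pos: [0.5817, -0.033, 0.2204]
ee_rot: [[0.422, -0.906, -0.0], [-0.906, -0.422, 0.0], [-0.0, 0.0, -1.0]]
wrist_force: [0.2, 0.7, -0.9]
gripper_width: 0.182
gripper_force: 30.0
```

>>> drive_tool(
  steps=[0,0,0,0,0,0.001,0,0,0,0,0,0,0.001,0,0,0,0,0,0,0,0],
)

```text
time_s: 8.15
tcp_pos: [0.5817, -0.033, 0.2183]
ee_rot: [[0.422, -0.906, -0.0], [-0.906, -0.422, 0.0], [-0.0, 0.0, -1.0]]
wrist_force: [-0.4, -0.3, -0.9]
gripper_width: 0.184
gripper_force: 30.0
```

>>> drive_tool(
  steps=[0,0,0,0,0,0.001,0,0,0,0,0,0,0.001,0,0,0,0,0,0,0,0],
)

```text
time_s: 8.4
tcp_pos: [0.5817, -0.033, 0.2163]
ee_rot: [[0.422, -0.906, -0.001], [-0.906, -0.422, -0.0], [-0.0, 0.0, -1.0]]
wrist_force: [0.2, -0.6, -1.5]
gripper_width: 0.182
gripper_force: 30.0
```

>>> drive_tool(
  steps=[0,0,0,0,0,0.001,0,0,0,0,0,0,0,0],
)

```text
time_s: 8.57
tcp_pos: [0.5817, -0.033, 0.2154]
ee_rot: [[0.422, -0.906, -0.0], [-0.906, -0.422, 0.0], [-0.0, 0.0, -1.0]]
wrist_force: [-0.5, 0.2, -1.2]
gripper_width: 0.182
gripper_force: 30.0
```

>>> drive_tool(
  steps=[0,0,0,0,0,0.001,0,0,0,0,0,0,0,0],
)

```text
time_s: 8.73
tcp_pos: [0.5817, -0.0329, 0.2144]
ee_rot: [[0.422, -0.906, -0.0], [-0.906, -0.422, 0.0], [-0.0, 0.0, -1.0]]
wrist_force: [-1.3, 0.6, -0.8]
gripper_width: 0.184
gripper_force: 30.0
```

>>> drive_tool(
  steps=[0,0,0,0,0,0.001,0,0,0,0,0,0,0,0],
)

```text
time_s: 8.9
tcp_pos: [0.5817, -0.033, 0.2134]
ee_rot: [[0.422, -0.906, -0.0], [-0.906, -0.422, -0.0], [-0.0, 0.0, -1.0]]
wrist_force: [-0.8, 0.6, -1.3]
gripper_width: 0.186
gripper_force: 30.0
```

>>> drive_tool(
  steps=[0,0,0,0,0,0.001,0,0,0,0,0,0,0,0],
)

```text
time_s: 9.07
tcp_pos: [0.5817, -0.0329, 0.2123]
ee_rot: [[0.422, -0.906, -0.0], [-0.906, -0.422, -0.0], [-0.0, 0.0, -1.0]]
wrist_force: [0.4, -0.6, -1.1]
gripper_width: 0.184
gripper_force: 30.0
```

>>> drive_tool(
  steps=[0,0,0,0,0,0.001,0,0,0,0,0,0,0,0],
)

```text
time_s: 9.23
tcp_pos: [0.5818, -0.0329, 0.2115]
ee_rot: [[0.422, -0.906, -0.0], [-0.906, -0.422, -0.0], [0.0, 0.0, -1.0]]
wrist_force: [-0.3, -1.2, -0.5]
gripper_width: 0.183
gripper_force: 30.0
```

>>> drive_tool(
  steps=[0,0,0,0,0,0.001,0,0,0,0,0,0,0,0],
)

```text
time_s: 9.4
tcp_pos: [0.5821, -0.0331, 0.2112]
ee_rot: [[0.423, -0.906, 0.001], [-0.906, -0.423, -0.0], [0.001, -0.0, -1.0]]
wrist_force: [-0.4, 0.3, 1.7]
gripper_width: 0.181
gripper_force: 30.0
```

>>> drive_tool(
  steps=[0,0,0,0,0,0.001,0,0,0,0,0,0,0,0],
)

```text
time_s: 9.57
tcp_pos: [0.5822, -0.0333, 0.2109]
ee_rot: [[0.423, -0.906, 0.001], [-0.906, -0.423, -0.001], [0.001, -0.001, -1.0]]
wrist_force: [-1.4, 0.0, 5.4]
gripper_width: 0.186
gripper_force: 30.0
```

Contact is at TCP z≈0.2112, so the bar top is at z≈0.078. I'll raise slightly, back out sideways, and turn the tip towards the wire.

>>> drive_tool(
  steps=[0,0,0,0,0,-0.0025,0,0,0,0,0,0,-0.002,0,0,0,0,-0.0025,0.004,0,0,0,0,0,-0.0025,0.004,0,0,0,0,0,-0.0025,0.0042,0,0,0,0,0,0,0,0,0],
)

```text
time_s: 10.07
tcp_pos: [0.5662, -0.0312, 0.2138]
ee_rot: [[0.422, -0.906, -0.001], [-0.906, -0.422, 0.0], [-0.001, 0.001, -1.0]]
wrist_force: [-0.2, -0.3, -0.5]
gripper_width: 0.184
gripper_force: 30.0
```

>>> drive_tool(
  steps=[0,0,0.121,0,0,0,0,0,0,0.121,0,0,0,0,0,0,0.121,0,0,0,0,0,0,0.121,0,0,0,0,0,0,0.121,0,0,0,0,0,0,0.121,0,0,0,0,0,0,0.121,0,0,0,0,0,0,0.121,0,0,0,0],
)

```text
time_s: 10.73
tcp_pos: [0.5674, -0.0313, 0.2139]
ee_rot: [[-0.512, -0.859, -0.0], [-0.859, 0.512, 0.0], [0.0, 0.0, -1.0]]
wrist_force: [0.4, -0.0, -1.4]
gripper_width: 0.182
gripper_force: 30.0
```

>>> drive_tool(
  steps=[0,0,0.121,0,0,0,0,0,0,0.121,0,0,0,0,0,0,0.121,0,0,0,0,0,0,0.121,0,0,0,0,0,0,0.121,0,0,0,0,0,0,0,0,0,0,0],
)

```text
time_s: 11.23
tcp_pos: [0.5674, -0.0313, 0.2139]
ee_rot: [[-0.908, -0.419, -0.0], [-0.419, 0.908, 0.0], [0.0, 0.0, -1.0]]
wrist_force: [0.5, 0.1, -0.0]
gripper_width: 0.179
gripper_force: 30.0
```

Run:
```python
from h import *
togo((.586-.0182,-.023-.0083,.214),204.6-360)
togo((.586-.0064,-.023-.0029,.214),204.6-360)
```

```text
t 11.23 F [ 0.5  0.1 -0. ] tcp [ 0.5674 -0.0313  0.2139] xyaw -155.26 z [-0.  0. -1.]
rotvec [ 0.0001 -0.0001  0.0024]
shift now-axes [-0.0003 -0.0002 -0.0001] after turn [-0.0003 -0.0002 -0.0001]
t 11.23 F [ 0.5  0.1 -0. ] tcp [ 0.5674 -0.0313  0.2139] xyaw -155.26 z [-0.  0. -1.]
rotvec [ 0.0001 -0.0001  0.0024]
shift now-axes [-0.0133 -0.0002 -0.0001] after turn [-0.0133 -0.0002 -0.0001]
```

>>> drive_tool(
  steps=[0,0,0,-0.003,0,0,0,0,0,0,-0.003,0,0,0,0,0,0,-0.003,0,0,0,0,0,0,-0.003,0,0,0,0,0,0,-0.001,0,0,0,0,0,0,0,0,0,0],
)

```text
time_s: 11.73
tcp_pos: [0.5797, -0.0257, 0.2139]
ee_rot: [[-0.907, -0.421, -0.0], [-0.421, 0.907, -0.0], [0.0, 0.0, -1.0]]
wrist_force: [-1.2, -0.5, -1.8]
gripper_width: 0.183
gripper_force: 30.0
```

Run:
```python
from h import *
togo((.586-.0064,-.023-.0029,.214))
w=r.capture("wrist");s=r.capture("side")
print(proj("wrist",(.5796,-.0259,.083)),proj("side",(.5796,-.0259,.083)))
im=np.hstack([cv2.resize(w[90:240,200:360],(400,375),interpolation=2),cv2.resize(s[130:220,230:326],(400,375),interpolation=2)])
cv2.imwrite("pics/h4.png",im)
```

```text
t 11.73 F [-1.2 -0.5 -1.8] tcp [ 0.5797 -0.0257  0.2139] xyaw -155.11 z [-0. -0. -1.]
shift now-axes [ 0.0002 -0.0002 -0.0001] after turn [ 0.0002 -0.0002 -0.0001]
[279.41360938 203.56083663] [281.59776105 181.08319983]
```

View pics/h4.png

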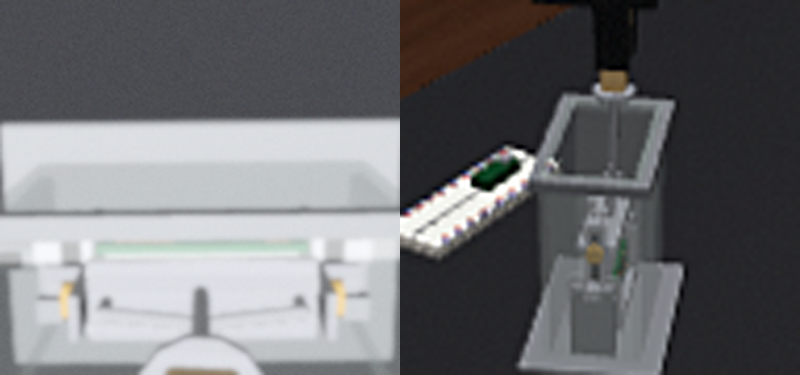

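Wrist crop: the shank is centred at (202,290) between the wire feet (105,305) and (300,305), and the tip is past the wire. I'll raise gently.

>>> drive_tool(
  steps=[0,0,0,0,0,-0.003,0,0,0,0,0,0,-0.003,0,0,0,0,0,0,-0.003,0,0,0,0,0,0,-0.002,0,0,0,0,0,0,-0.001,0,0,0,0,0,0,-0.001,0,0,0,0,0,0,-0.001,0,0,0,0,0,0,-0.001,0,0,0,0,0,0,-0.001,0,0,0,0,0,0,0,0],
)

```text
time_s: 12.67
tcp_pos: [0.5794, -0.0258, 0.2301]
ee_rot: [[-0.907, -0.42, -0.0], [-0.42, 0.907, -0.0], [0.0, 0.0, -1.0]]
wrist_force: [0.1, 0.1, -2.9]
gripper_width: 0.183
gripper_force: 30.0
```

>>> drive_tool(
  steps=[0,0,0,0,0,-0.002,0,0,0,0,0,0,-0.002,0,0,0,0,0,0,-0.002,0,0,0,0,0,0,0,0,0,0,0,0,0,0,0],
)

```text
time_s: 13.08
tcp_pos: [0.5795, -0.0258, 0.2363]
ee_rot: [[-0.907, -0.42, 0.0], [-0.42, 0.907, 0.0], [-0.0, -0.0, -1.0]]
wrist_force: [-0.0, 0.2, -2.8]
gripper_width: 0.186
gripper_force: 30.0
```

>>> drive_tool(
  steps=[0,0,0,0,0,-0.002,0,0,0,0,0,0,-0.004,0,0,0,0,0,0,-0.006,0,0,0,0,0,0,-0.008,0,0,0,0,0,0,-0.009,0,0,0,0,0,0,-0.009,0,0,0,0,0,0,-0.009,0,0,0,0,0,0,-0.009,0,0,0,0,0,0,-0.009,0,0,0,0,0,0,-0.009,0],
)

```text
time_s: 13.92
tcp_pos: [0.5794, -0.0258, 0.3111]
ee_rot: [[-0.907, -0.42, 0.0], [-0.42, 0.907, 0.0], [-0.0, -0.0, -1.0]]
wrist_force: [0.1, -0.9, -2.9]
gripper_width: 0.185
gripper_force: 30.0
```

>>> drive_tool(
  steps=[0,0,0,0,0,-0.009,0,0,0,0,0,0,-0.009,0,0,0,0,0,0,-0.009,0,0,0,0,0,0,-0.009,0,0,0,0,0,0,-0.009,0,0,0,0,0,0,-0.009,0,0,0,0,0,0,-0.008,0,0,0,0,0,0,-0.005,0,0,0,0,0,0,-0.002,0,0,0,0,0,0,0,0],
)

```text
time_s: 14.75
tcp_pos: [0.5795, -0.0258, 0.3795]
ee_rot: [[-0.907, -0.42, 0.001], [-0.42, 0.907, 0.0], [-0.001, -0.0, -1.0]]
wrist_force: [0.1, -0.8, -3.1]
gripper_width: 0.184
gripper_force: 30.0
```

Run:
```python
from h import *
togo((.4323,.2936,.385));print(r.sense()["joints"].round(1))
s=r.capture("side");w=r.capture("wrist");t=r.capture("top")
im=np.hstack([cv2.resize(s[60:220,210:350],(260,300),interpolation=2),cv2.resize(w[60:260,140:420],(280,300)),cv2.resize(t[110:230,290:410],(260,300))])
cv2.imwrite("pics/l5.png",im)
```

```text
t 14.75 F [ 0.1 -0.8 -3.1] tcp [ 0.5795 -0.0258  0.3795] xyaw -155.15 z [ 0.001  0.    -1.   ]
shift now-axes [-0.0007  0.3517 -0.0055] after turn [-0.0007  0.3517 -0.0055]
[ 13.4  14.1   8.5  -0.  -84.3 -78.6]
```

View pics/l5.png

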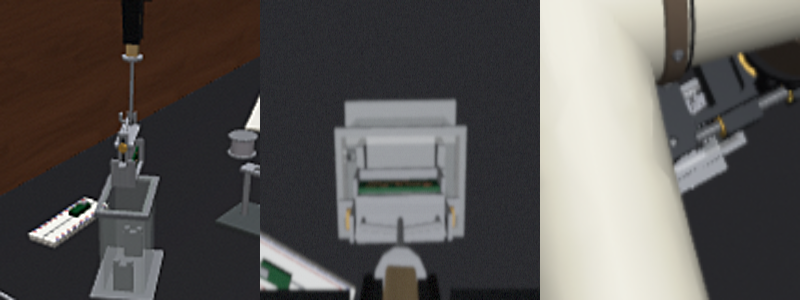

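Carrier hangs level from the hook, clear above the tank rim (side crop, about (125,165)). Carrying it along its long axis to the tray.

>>> drive_tool(
  steps=[0,0,0,0,0.003,0,0,0,0,0,0,0.006,0,0,0,0,0,0,0.009,0,0,0,0,0,0.0003,0.012,0,0,0,0,0,0.0003,0.015,0,0,0,0,0,0.0003,0.018,0,0,0,0,0,0.0003,0.021,0,0,0,0,0,0.0003,0.021,0,0,0,0,0,0.0005,0.021,0,0,0,0,0,0.0005,0.021,0,0],
)

```text
time_s: 15.73
tcp_pos: [0.5141, 0.1081, 0.3792]
ee_rot: [[-0.907, -0.421, 0.0], [-0.421, 0.907, 0.0], [-0.0, 0.0, -1.0]]
wrist_force: [0.1, 1.5, -2.9]
gripper_width: 0.182
gripper_force: 30.0
```

>>> drive_tool(
  steps=[0,0,0,0.0005,0.021,0,0,0,0,0,0.0005,0.021,0,0,0,0,0,0.0005,0.021,0,0,0,0,0,0.0005,0.021,0,0,0,0,0,0.0005,0.021,0,0,0,0,0,0.0005,0.021,0,0,0,0,0,0.0003,0.018,0,0,0,0,0,0.0003,0.0155,0,0,0,0,0,0.0003,0.015,0,0,0,0,0,0.0003,0.012,0,0],
)

```text
time_s: 16.57
tcp_pos: [0.4317, 0.2754, 0.3792]
ee_rot: [[-0.907, -0.422, 0.0], [-0.422, 0.907, 0.001], [-0.0, 0.001, -1.0]]
wrist_force: [0.3, -0.7, -2.8]
gripper_width: 0.18
gripper_force: 30.0
```

>>> drive_tool(
  steps=[0,0,0,0.0003,0.009,0,0,0,0,0,0,0.006,0,0,0,0,0,0,0.003,0,0,0,0,0,0,0,0,0,0,0,0,0,0,0,0,0,0,0,0,0,0,0,0,0,0,0,0,0,0],
)

```text
time_s: 17.15
tcp_pos: [0.4256, 0.2896, 0.3791]
ee_rot: [[-0.908, -0.419, 0.0], [-0.419, 0.908, -0.0], [0.0, -0.0, -1.0]]
wrist_force: [-0.1, 0.1, -2.7]
gripper_width: 0.181
gripper_force: 30.0
```

Run:
```python
from h import *
togo((.426,.2907,.2165));print(r.sense()["joints"].round(1))
for n in("side","top","wrist"):cv2.imwrite(f"pics/m6{n}.png",r.capture(n))
t=cv2.imread("pics/m6top.png");m=(t.min(2)>150).astype(np.uint8);m[:,:170]=0;m[:190]=0;m[:,280:]=0;print(m.sum())
```

```text
t 17.15 F [-0.1  0.1 -2.7] tcp [0.4256 0.2896 0.3791] xyaw -155.2 z [ 0. -0. -1.]
shift now-axes [-0.0008  0.0008  0.1626] after turn [-0.0008  0.0008  0.1626]
[  52.3    7.2   -0.2    0.   -82.6 -117.5]
1781
```

>>> drive_tool(
  steps=[0,0,0,0,0,0.003,0,0,0,0,0,0,0.007,0,0,0,0,0,0,0.011,0,0,0,0,0,0,0.014,0,0,0,0,0,0,0.016,0,0,0,0,0,0,0.016,0,0,0,0,0,0,0.016,0,0,0,0,0,0,0.016,0,0,0,0,0,0,0.014,0,0,0,0,0,0,0.012,0],
)

```text
time_s: 18.13
tcp_pos: [0.4248, 0.2897, 0.2522]
ee_rot: [[-0.907, -0.42, -0.001], [-0.42, 0.907, -0.001], [0.002, -0.001, -1.0]]
wrist_force: [-0.2, -0.3, -2.5]
gripper_width: 0.184
gripper_force: 30.0
```

>>> drive_tool(
  steps=[0,0,0,0,0,0.01,0,0,0,0,0,0,0.008,0,0,0,0,0,0,0.006,0,0,0,0,0,0,0.004,0,0,0,0,0,0,0.003,0,0,0,0,0,0,0.002,0,0,0,0,0,0,0,0,0,0,0,0,0,0,0],
)

```text
time_s: 18.8
tcp_pos: [0.4255, 0.2903, 0.2214]
ee_rot: [[-0.907, -0.42, 0.001], [-0.42, 0.907, 0.001], [-0.001, 0.0, -1.0]]
wrist_force: [0.2, 0.7, -2.1]
gripper_width: 0.183
gripper_force: 30.0
```

>>> drive_tool(
  steps=[0,0,0,0,0,0.001,0,0,0,0,0,0,0.001,0,0,0,0,0,0,0.001,0,0,0,0,0,0,0.001,0,0,0,0,0,0,0.0005,0,0,0,0,0,0,0,0],
)

```text
time_s: 19.3
tcp_pos: [0.4252, 0.2901, 0.2164]
ee_rot: [[-0.907, -0.42, -0.0], [-0.42, 0.907, -0.0], [0.0, -0.0, -1.0]]
wrist_force: [-0.0, 0.5, -2.9]
gripper_width: 0.185
gripper_force: 30.0
```

>>> drive_tool(
  steps=[0,0,0,0,0,0.0005,0,0,0,0,0,0,0.0005,0,0,0,0,0,0,0.0005,0,0,0,0,0,0,0.0005,0,0,0,0,0,0,0,0],
)

```text
time_s: 19.72
tcp_pos: [0.4254, 0.2901, 0.2147]
ee_rot: [[-0.907, -0.42, 0.0], [-0.42, 0.907, -0.0], [-0.0, -0.0, -1.0]]
wrist_force: [0.4, -0.7, -1.4]
gripper_width: 0.182
gripper_force: 30.0
```

>>> drive_tool(
  steps=[0,0,0,0,0,0.0005,0,0,0,0,0,0,0.0005,0,0,0,0,0,0,0.0005,0,0,0,0,0,0,0,0],
)

```text
time_s: 20.05
tcp_pos: [0.4253, 0.2903, 0.2131]
ee_rot: [[-0.907, -0.42, 0.0], [-0.42, 0.907, 0.0], [-0.0, 0.0, -1.0]]
wrist_force: [-0.7, -0.7, -0.7]
gripper_width: 0.18
gripper_force: 30.0
```

>>> drive_tool(
  steps=[0,0,0,0,0,0.003,0,0,0,0,0,0,0.003,0,0,0,0,0,0,0.003,0,0,0,0,0,0,0.0022,0,0,0,0,0,0,0,0],
)

```text
time_s: 20.47
tcp_pos: [0.4251, 0.2899, 0.2011]
ee_rot: [[-0.907, -0.42, -0.001], [-0.42, 0.907, -0.001], [0.001, -0.0, -1.0]]
wrist_force: [-0.6, 0.1, -1.2]
gripper_width: 0.181
gripper_force: 30.0
```

>>> drive_tool(
  steps=[0,0,0,0.003,0,0,0,0,0,0,0.003,0,0,0,0,0,0,0.003,0,0,0,0,0,0,0.003,0,0,0,0,0,0,0.003,0,0,0,0,0,0,0.003,0,0,0,0,0,0,0.003,0,0,0,0,0,0,0.003,0,0,0,0,0,0,0,0,0,0],
)

```text
time_s: 21.22
tcp_pos: [0.403, 0.2797, 0.2019]
ee_rot: [[-0.907, -0.42, -0.0], [-0.42, 0.907, 0.0], [0.0, 0.0, -1.0]]
wrist_force: [-0.2, 0.4, -0.1]
gripper_width: 0.183
gripper_force: 30.0
```

>>> drive_tool(
  steps=[0,0,0,0,0,-0.002,0,0,0,0,0,0,-0.003,0,0,0,0,0,0,-0.003,0,0,0,0,0,0,-0.003,0,0,0,0,0,0,-0.004,0,0,0,0,0,0,0,0],
)

```text
time_s: 21.72
tcp_pos: [0.404, 0.2805, 0.2179]
ee_rot: [[-0.907, -0.42, 0.001], [-0.42, 0.907, 0.001], [-0.002, 0.001, -1.0]]
wrist_force: [0.2, -0.4, -0.8]
gripper_width: 0.188
gripper_force: 30.0
```

>>> drive_tool(
  steps=[0,0,0,0,0,-0.01,0,0,0,0,0,0,-0.015,0,0,0,0,0,0,-0.015,0,0,0,0.103,0,0,-0.015,0,0,0,0.103,0,0,-0.015,0,0,0,0.103,0,0,-0.015,0,0,0,0.103,0,0,-0.015,0,0,0,0.103,0,0,0,0,0,0,0,0,0,0,0],
)

```text
time_s: 22.47
tcp_pos: [0.4037, 0.2803, 0.3185]
ee_rot: [[-0.997, 0.083, 0.002], [0.083, 0.997, 0.002], [-0.002, 0.002, -1.0]]
wrist_force: [-0.9, -0.4, -0.7]
gripper_width: 0.182
gripper_force: 30.0
```

Run:
```python
from h import *
togo((.4672,-.2874,.315),175.3);print(r.sense()["joints"].round(1))
cv2.imwrite("pics/m7.png",r.capture("side"))
# carrier check: line of posts/handle expected vs non-tray pixels in side view
m=cv2.imread("pics/m7.png");a=cv2.imread("pics/side0.png");d=(cv2.absdiff(m,a).max(2)>30).astype(np.uint8)
cy=np.array([.4319,.2928]);ty=np.array([-.42,.907]);tx=np.array([.909,.416])
e=[proj("side",(*(cy+sx*tx*.018+sy*ty*.038),z)) for sx in(-1,1) for sy in(-1,1) for z in(.004,.084)]
print("expected",np.min(e,0).round(),np.max(e,0).round())
n,l,st,c=cv2.connectedComponentsWithStats(d)
print([x.tolist() for x in st[1:] if x[4]>80])
```

```text
t 22.47 F [-0.9 -0.4 -0.7] tcp [0.4037 0.2803 0.3185] xyaw 175.25 z [ 0.002  0.002 -1.   ]
rotvec [ 0.0023  0.0015 -0.0009]
shift now-axes [-0.1103 -0.5605  0.0023] after turn [-0.1098 -0.5606  0.0035]
[  53.7    6.   -10.1    0.   -73.8 -148.5]
expected [243. 247.] [268. 300.]
[[235, 0, 35, 7, 195], [268, 0, 45, 24, 423], [418, 0, 98, 260, 10294], [238, 12, 45, 6, 88], [212, 58, 105, 92, 4264], [354, 133, 10, 22, 138], [257, 147, 28, 51, 480], [262, 191, 8, 28, 83], [505, 192, 55, 111, 2420], [244, 247, 25, 54, 844]]
```

The side-view change blob (244..269, 247..301) matches the upright carrier at the tray centre. Returning to the stand.

>>> drive_tool(
  steps=[0,0,0,-0.0055,-0.028,0,0,0,0,0,-0.0055,-0.028,0,0,0,0,0,-0.0055,-0.028,0,0,0,0,0,-0.0055,-0.028,0,0,0,0,0,-0.0055,-0.028,0,0,0,0,0,-0.0055,-0.028,0,0,0,0,0,-0.0055,-0.028,0,0,0,0,0,-0.0055,-0.028,0,0,0,0,0,-0.0055,-0.028,0,0,0,0,0,-0.0055,-0.028,0,0],
)

```text
time_s: 23.35
tcp_pos: [0.4351, -0.005, 0.3166]
ee_rot: [[-0.997, 0.078, -0.001], [0.078, 0.997, -0.0], [0.001, -0.0, -1.0]]
wrist_force: [-0.3, 0.5, -1.3]
gripper_width: 0.182
gripper_force: 30.0
```

>>> drive_tool(
  steps=[0,0,0,-0.0055,-0.028,0,0,0,0,0,-0.0055,-0.028,0,0,0,0,0,-0.0055,-0.028,0,0,0,0,0,-0.0055,-0.028,0,0,0,0,0,-0.0055,-0.028,0,0,0,0,0,-0.0055,-0.028,0,0,0,0,0,-0.0055,-0.028,0,0,0,0,0,-0.0055,-0.028,0,0,0,0,0,-0.0055,-0.028,0,0,0,0,0,-0.0055,-0.028,0,0],
)

```text
time_s: 24.18
tcp_pos: [0.4673, -0.2883, 0.3162]
ee_rot: [[-0.997, 0.078, -0.002], [0.078, 0.997, 0.001], [0.002, 0.001, -1.0]]
wrist_force: [-0.5, -0.5, -0.0]
gripper_width: 0.181
gripper_force: 30.0
```

>>> drive_tool(
  steps=[0,0,0,0,0,0,0,0,0,0,0,0,0,0,0,0,0,0,0,0,0],
)

```text
time_s: 24.43
tcp_pos: [0.4673, -0.2867, 0.3162]
ee_rot: [[-0.997, 0.08, -0.002], [0.08, 0.997, 0.001], [0.002, 0.001, -1.0]]
wrist_force: [0.3, 0.5, 0.0]
gripper_width: 0.179
gripper_force: 30.0
```

Run:
```python
from h import *
togo((.4672,-.2874,.25),175.3)
# rod shank vs fork in side view: compare with the lift picture s2.png
m=r.capture("side");cv2.imwrite("pics/m8.png",m)
s=r.sense()["tcp_pos"]
K={"now":(m,s),"ref":(cv2.imread("pics/s2.png"),np.array([.4678,-.2878,.3128]))}
for k,(im,p) in K.items():
    for dz in(.06,.09,.115):
        u,v=proj("side",p-[0,0,dz]);row=im[int(round(v)),int(u)-12:int(u)+12].astype(int).max(1);print(k,dz,round(u,1),row.tolist())
```

```text
t 24.43 F [0.3 0.5 0. ] tcp [ 0.4673 -0.2867  0.3162] xyaw 175.4 z [-0.002  0.001 -1.   ]
rotvec [ 0.0007 -0.0016  0.0018]
shift now-axes [-0.     -0.0007  0.0662] after turn [ 0.0001 -0.0007  0.0662]
now 0.06 363.2 [37, 41, 41, 38, 39, 41, 41, 40, 40, 38, 41, 72, 96, 33, 39, 40, 40, 39, 39, 38, 40, 39, 40, 40]
now 0.09 362.2 [241, 235, 234, 233, 233, 233, 234, 233, 234, 241, 249, 69, 132, 252, 238, 234, 234, 235, 236, 235, 234, 234, 233, 234]
now 0.115 361.3 [234, 235, 234, 234, 235, 237, 241, 234, 243, 245, 252, 57, 132, 253, 239, 236, 235, 236, 236, 236, 237, 236, 236, 235]
ref 0.06 363.2 [39, 37, 37, 36, 36, 38, 37, 39, 39, 37, 41, 75, 81, 34, 39, 40, 40, 40, 41, 39, 41, 42, 40, 39]
ref 0.09 362.1 [238, 234, 235, 235, 235, 234, 234, 235, 236, 240, 210, 63, 158, 248, 237, 235, 235, 236, 236, 235, 234, 233, 234, 233]
ref 0.115 361.3 [237, 236, 236, 236, 237, 239, 225, 231, 246, 246, 195, 77, 214, 248, 239, 237, 237, 237, 237, 237, 237, 237, 236, 236]
```

>>> drive_tool(
  steps=[0,0,0,0,-0.0007,0.01,0,0,0,0,0,0,0.015,0,0,0,0,0,0,0.015,0,0,0,0,0,0,0.015,0,0,0,0,0,0,0.01,0,0,0,0,0,0,0.006,0,0,0,0,0,0,0.003,0,0,0,0,0,0,0,0,0,0,0,0,0,0,0],
)

```text
time_s: 25.23
tcp_pos: [0.4681, -0.2877, 0.2435]
ee_rot: [[-0.997, 0.081, 0.001], [0.081, 0.997, -0.001], [-0.001, -0.001, -1.0]]
wrist_force: [1.2, -0.3, -0.4]
gripper_width: 0.183
gripper_force: 30.0
```

>>> drive_tool(
  steps=[0,0,0,0,0,0.003,0,0,0,0,0,0,0.003,0,0,0,0,0,0,0.003,0,0,0,0,0,0,0.003,0,0,0,0,0,0,0.003,0,0,0,0,0,0,0,0],
)

```text
time_s: 25.73
tcp_pos: [0.4673, -0.2875, 0.227]
ee_rot: [[-0.997, 0.081, -0.001], [0.081, 0.997, 0.001], [0.001, 0.001, -1.0]]
wrist_force: [-0.1, 1.6, -2.1]
gripper_width: 0.18
gripper_force: 30.0
```

>>> drive_tool(
  steps=[0,0,0,0,0,0.006,0,0,0,0,0,0,0.008,0,0,0,0,0,0,0.01,0,0,0,0,0,0,0.012,0,0,0,0,0,0,0.012,0,0,0,0,0,0,0.01,0,0,0,0,0,0,0.008,0,0,0,0,0,0,0.006,0,0,0,0,0,0,0.003,0,0,0,0,0,0,0,0],
)

```text
time_s: 26.57
tcp_pos: [0.4674, -0.2876, 0.1521]
ee_rot: [[-0.997, 0.081, -0.001], [0.081, 0.997, 0.0], [0.001, 0.0, -1.0]]
wrist_force: [-0.5, 0.1, -0.9]
gripper_width: 0.181
gripper_force: 30.0
```

>>> drive_tool(
  steps=[0,0,0,0,0,0.001,0,0,0,0,0,0,0.001,0,0,0,0,0,0,0.001,0,0,0,0,0,0,0.001,0,0,0,0,0,0,0,0],
)

```text
time_s: 26.98
tcp_pos: [0.4677, -0.2877, 0.1489]
ee_rot: [[-0.997, 0.081, 0.0], [0.081, 0.997, 0.0], [-0.0, 0.0, -1.0]]
wrist_force: [-0.1, -0.3, -1.2]
gripper_width: 0.184
gripper_force: 30.0
```

>>> drive_tool(
  steps=[0,0,0,0,0,0.001,0,0,0,0,0,0,0.001,0,0,0,0,0,0,0.001,0,0,0,0,0,0,0,0],
)

```text
time_s: 27.32
tcp_pos: [0.4676, -0.2876, 0.1456]
ee_rot: [[-0.997, 0.081, -0.0], [0.081, 0.997, 0.0], [0.0, 0.0, -1.0]]
wrist_force: [0.7, -0.1, -1.4]
gripper_width: 0.185
gripper_force: 30.0
```

>>> drive_tool(
  steps=[0,0,0,0,0,0.0007,0,0,0,0,0,0,0,0],
)

```text
time_s: 27.48
tcp_pos: [0.4676, -0.2877, 0.145]
ee_rot: [[-0.997, 0.081, -0.0], [0.081, 0.997, 0.0], [0.0, 0.0, -1.0]]
wrist_force: [0.0, -0.5, -1.7]
gripper_width: 0.183
gripper_force: 30.0
```

>>> drive_tool(
  steps=[0,0,0,0,0,0.0006,0,0,0,0,0,0,0,0],
)

```text
time_s: 27.65
tcp_pos: [0.4677, -0.2878, 0.1446]
ee_rot: [[-0.997, 0.081, 0.0], [0.081, 0.997, -0.0], [-0.0, -0.0, -1.0]]
wrist_force: [-0.7, 0.4, -0.8]
gripper_width: 0.188
gripper_force: 30.0
```

>>> drive_tool(
  steps=[0,0,0,0,0,0.0006,0,0,0,0,0,0,0,0],
)

```text
time_s: 27.82
tcp_pos: [0.4678, -0.2878, 0.1445]
ee_rot: [[-0.997, 0.081, 0.0], [0.081, 0.997, -0.0], [-0.0, -0.0, -1.0]]
wrist_force: [-0.7, 0.5, 2.4]
gripper_width: 0.185
gripper_force: 30.0
```

>>> drive_tool(
  steps=[0,0,0,0,0,0.0004,0,0,0,0,0,0,0,0,0,0,0,0,0,0,0],
)

```text
time_s: 28.07
tcp_pos: [0.4678, -0.2878, 0.1444]
ee_rot: [[-0.997, 0.081, 0.001], [0.081, 0.997, -0.0], [-0.001, -0.0, -1.0]]
wrist_force: [-1.3, 1.5, 5.4]
gripper_width: 0.183
gripper_force: 30.0
```

Seated on the tines. I'll back off the small press, open gently and rise.

>>> drive_tool(
  steps=[0,0,0,0,0,-0.0008,0,0,0,0,0,0,0,0.25,0,0,0,0,0,0,0.3,0,0,0,0,0,0,0.5,0,0,0,0,0,0,0.7,0,0,0,0,0,0,0.8,0,0,0,0,0,0,0.8,0,0,0,0,0,0,0.8,0,0,0,0,0,0,0.8],
)

```text
time_s: 28.82
tcp_pos: [0.4677, -0.2877, 0.1443]
ee_rot: [[-0.997, 0.081, -0.0], [0.081, 0.997, 0.0], [0.0, 0.0, -1.0]]
wrist_force: [0.2, -0.0, 0.8]
gripper_width: 0.671
gripper_force: 0.0
```

>>> drive_tool(
  steps=[0,0,0,0,0,-0.004,0.8,0,0,0,0,0,-0.008,0.8,0,0,0,0,0,-0.012,0.8,0,0,0,0,0,-0.016,0.8,0,0,0,0,0,-0.02,0.8,0,0,0,0,0,-0.02,0.8,0,0,0,0,0,-0.02,0.8,0,0,0,0,0,0,0.8,0,0,0,0,0,0,0.8],
)

```text
time_s: 29.57
tcp_pos: [0.4683, -0.2879, 0.2464]
ee_rot: [[-0.997, 0.081, 0.004], [0.081, 0.997, -0.001], [-0.004, -0.001, -1.0]]
wrist_force: [-0.4, 0.2, -0.2]
gripper_width: 0.799
gripper_force: 0.0
```

Run:
```python
from h import *
togo((.4672,-.2874,.25))
m=r.capture("side");a=cv2.imread("pics/side0.png")
d=(cv2.absdiff(m,a).max(2)>35).astype(np.uint8)
print("rod region diff",d[125:190,325:375].sum())
n,l,st,c=cv2.connectedComponentsWithStats(d);print([x.tolist() for x in st[1:] if x[4]>20 and x[1]>120])
```

```text
t 29.57 F [-0.4  0.2 -0.2] tcp [ 0.4683 -0.2879  0.2464] xyaw 175.35 z [ 0.004 -0.001 -1.   ]
shift now-axes [ 0.0011  0.0004 -0.0036] after turn [ 0.0011  0.0004 -0.0036]
rod region diff 5
[[274, 177, 11, 13, 69], [540, 202, 20, 53, 501], [436, 206, 8, 21, 31], [244, 247, 25, 54, 835], [431, 251, 14, 9, 58]]
```

The rod region matches the first picture (5 px differ), the carrier blob is unchanged in the tray, and the gripper is clear of everything. Handing in.

```bash
python3 -c "
from station import r
print(r.finish_job())"
```

```text
the job is handed in; nothing more can be done
None
```

The carrier is standing upright at the centre of the smaller white drip tray and the rod is hanging back in its fork; I handed the job in at about 30 s, with no force reading above about 6 N.

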